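# Find the full spray can by its weight and make it ready

### The job

Two of the three spray cans of lacquer on the bench are used up and one is full, and they look alike: lift them to feel which one is heavy. Stand the full can gently on the bare half of the spraying board beside the drawer front, lift its cap off and stand the cap on the board next to it. The used-up cans stay standing on the bench with their caps on; knock nothing over and leave the drawer front, glue bottle, sanding block and clamp where they are.

Things in the scene. Friction and masses are not known exactly. Their poses are not given: they have to be found in the camera images.
- can_1: one of three like spray cans, full or used up: upright white tinplate cylinder 57 mm across with a grey band, 130 mm high to the shoulder on which the cap rests, 154 mm with cap. Under the cap: neck 44 mm across, 4 mm high, and a spray button whose top is 148 mm above the foot. Origin: centre of its foot, z up. Without the 14 g cap a full can weighs 290 to 350 g, a used-up one 80 to 150 g.
- can_2: one of three like spray cans, full or used up: upright white tinplate cylinder 57 mm across with a grey band, 130 mm high to the shoulder on which the cap rests, 154 mm with cap. Under the cap: neck 44 mm across, 4 mm high, and a spray button whose top is 148 mm above the foot. Origin: centre of its foot, z up. Without the 14 g cap a full can weighs 290 to 350 g, a used-up one 80 to 150 g.
- can_3: one of three like spray cans, full or used up: upright white tinplate cylinder 57 mm across with a grey band, 130 mm high to the shoulder on which the cap rests, 154 mm with cap. Under the cap: neck 44 mm across, 4 mm high, and a spray button whose top is 148 mm above the foot. Origin: centre of its foot, z up. Without the 14 g cap a full can weighs 290 to 350 g, a used-up one 80 to 150 g.
- cap_1: loose cap of can_1, on it at the start: black plastic cup turned mouth down, 53 mm across, 24 mm high, wall 3 mm, closed top. It stays on by its own weight only, with 1.5 mm play round the neck, and lifts straight up off the can. Origin: centre of its open rim, 130 mm above the can's foot while on; z points to its closed top.
- cap_2: loose cap of can_2, on it at the start: black plastic cup turned mouth down, 53 mm across, 24 mm high, wall 3 mm, closed top. It stays on by its own weight only, with 1.5 mm play round the neck, and lifts straight up off the can. Origin: centre of its open rim, 130 mm above the can's foot while on; z points to its closed top.
- cap_3: loose cap of can_3, on it at the start: black plastic cup turned mouth down, 53 mm across, 24 mm high, wall 3 mm, closed top. It stays on by its own weight only, with 1.5 mm play round the neck, and lifts straight up off the can. Origin: centre of its open rim, 130 mm above the can's foot while on; z points to its closed top.
- board: plywood spraying board fixed on the bench, 300 mm along its x, 280 mm along its y, 12 mm thick. Origin: centre of its underside. The half on its -y side (y -135 to -15 mm) holds two wooden strips with the drawer front on them, up to 43 mm high; the half on its +y side (y 0 to 140 mm) is bare and free.
- drawer_front: wooden drawer front to be lacquered, 230 x 90 x 19 mm, loose on the strips of the board. Origin: centre of its underside, 24 mm above the bench; long along its x.
- glue_bottle: white glue bottle with grey nozzle, 66 mm across, 182 mm high, upright on the bench. Origin: centre of its foot.
- sanding_block: cork sanding block, 61 x 111 x 39 mm, long along its y, on the bench. Origin: centre of its underside.
- f_clamp: steel F-clamp lying flat on the bench, 370 mm along its y, arms 98 mm out to its -x, 30 mm high. Origin: underside of the middle of its bar.
Not all that is in view belongs to the job. Leave any pink look-alike of the cap_3 alone.

How it is judged:
By the outcome, as a careful person would: the job done as asked, in the order asked, and still so for the second after the job is handed in, with the robot touching nothing.
It also fails if it takes over 72 s, if anything falls off the work surface, if the arm or the gripper's body presses on something with over 40 N, if the wrist force passes 120 N, or if a joint passes its speed limit or range.

### The arm

A 7-joint arm with a two-finger parallel gripper is mounted at the origin on the work surface. World frame = base frame: x ahead of the robot, y to its left, z up, the work surface at z = 0. Lengths are in m, angles in rad, forces in N, time in s.
With the tool pointing down it reaches from about 0.425 to 0.825 m from the base axis. Payload 3.6 kg.
Tool frame: the origin (TCP) lies between the finger pads; the fingertips stand 17 mm ahead of it and the grasp point (between the pads) lies 2 mm behind it; z points along the fingers, y is the direction in which the jaws open and shut (so a half turn about z gives the same grasp; the last joint's range is limited). The gripper opens to 93 mm and grips with 3 to 60 N. Pads are 15 mm wide; open, the fingers measure 128 mm over their backs; the gripper's body (75 mm by 188 mm) begins 65 mm behind the grasp point.
Start: joints at [1.103, 0.615, -0.013, 1.423, 0.008, 1.103, -0.04], TCP at [0.278, -0.588, 0.236] pointing down, gripper open.
Joint ranges: [-3.12, 3.12], [-0.3, 2.06], [-1.34, 1.32], [0.26, 2.42], [-1.36, 4.5], [0.01, 1.98], [-2.84, 2.84]. Speed limits (rad/s): [2.79, 2.79, 3.14, 3.14, 3.14, 3.14, 3.14].

### API

Orientations are given as a unit quaternion [w, x, y, z].
In Python, from cell import r gives the robot as it stands.
- The arm moves only by the tool apply_moves, never from a script. Its argument "targets" is a list that holds one entry, the list of rows, each a list of 7 numbers: the turn, a rotation vector about the tool's x, y, z in degrees, then the shift along the tool's x, y, z in m, then the finger opening in m, from 0 to 0.093. In form: [[[ax, ay, az, x, y, z, hand], ...]]. A call has 1 to 10 rows; each row shifts and turns the commanded pose from where the row before left it, along the tool's axes as they then stand; what a row does not reach is not made up. A row lasts 1/12 s, in which the tool goes at most 41.7 mm and 7.16 degrees, less where a joint would pass 70% of its speed; a pose out of reach is approached as far as the arm can. A call is refused whole if a number of a shift passes 0.0417 or a number of a turn 7.16, either way. A call with a gripper value outside its range is refused whole. The fingers move at their own pace and stop on an object; the grip force is fixed at half the most. Time passes only in rows, so rows that do not move let the fingers close. It gives the time, the measured TCP pose, the force and the opening at its end, in the units of the state.
- r.get_state(): the state, without advancing time (a new reading comes with each control period).
- r.get_image(name): name is "scene" or "top" or "wrist"; returns the picture (420x560x3 uint8, red, green, blue); there is no depth.
- r.calibration(name): a dict with "vfov" (degrees; the focal length in pixels is half the picture's height over the tangent of half this angle, whatever the lens; pixels are square), "cx", "cy" (the principal point, pixels), "k1" (the pictures are not rectified: a ray, as slopes to the right and down, at radius r is drawn at 1 + k1 r^2 times it, then the intrinsics apply), "R" (3x3) and "t" (3): a world point X has camera coordinates R X + t. Camera axes: x right, y down, z forward; pixel columns grow to the right and rows downward; lengths in m; the calibration is good to about 2 mm. A picture is of the moment at which its call begins: read the wrist's pose just before it. calibration takes no time and is no camera call; for the wrist camera it gives the pose at the moment of the call.
- r.hand_in(): hands the job in, once; it reports no verdict.
Trained networks look in the newest picture that a camera, given by its name, has taken for a name from the list of things; names that differ only in an ending like _2 or _b are one class to them, and where a whole thing is asked for, a point or a joint stands for the part that bears it (a point fixed in the world has none). Each returns a list of dicts, best first, with "conf" (0 to 1); they miss things now and then, are a little off and sometimes report something else, mostly with a low value. They report only what shows in the picture. A call takes as long as a camera call. They do not tell look-alikes from the thing itself.
- r.search_frame(target, camera): "centre" ([x, y, z] in m, in the coordinates of the camera as it stood for that picture, good to about 4 mm: the middle of the surface that is visible of it).
The state is a dict: "clock": time; "joints": joint angles; "joint_velocities": joint speeds; "joint_torque": joint torques, N m; "position": TCP position; "tcp_rot": TCP orientation; "ft_force": force on the tool from outside, world axes, zero at the start; "ft_torque": the same for the moment, N m; "finger_gap": finger opening in m.
Only numpy, scipy, OpenCV 4.12 (cv2) and the standard library are available. Lean on these libraries where they do the work, as an engineer would, in place of code of your own. Each camera call takes 0.05 s, during which the arm holds its last target.

## Working session

There is one attempt and no reset: what is moved stays moved. The work goes in short steps, Python scripts to look and compute and a tool call to move; the robot and the scene stay as the last step left them, time stands still between calls to the robot, and variables do not carry over. Pictures are saved under pics/ and viewed, and the job is handed in when it is done.

Besides the shell and the picture viewer there is one more tool, called after "Request:" by a JSON object that holds its "method" and its "body", one argument or row to a line. apply_moves: Moves the arm, as the interface text tells. Its arguments: {"type":"object","properties":{"targets":{"type":"array"}},"required":["targets"]}

```bash
ls; mkdir -p pics
cat > h.py <<'E'
import numpy as np, cv2
from cell import r
def save(name,fn):
    im=r.get_image(name); cv2.imwrite('pics/'+fn,im[:,:,::-1]); return im
def K(c):
    f=210/np.tan(np.radians(c['vfov'])/2); return f
def world(c,p): return np.array(c['R']).T@(np.array(p)-np.array(c['t']))
def proj(c,X):
    p=np.array(c['R'])@np.array(X)+np.array(c['t']); s=p[:2]/p[2]; s=s*(1+c['k1']*(s@s)); return s*K(c)+[c['cx'],c['cy']]
def ray(c,u,v,z):
    d=np.array([(u-c['cx'])/K(c),(v-c['cy'])/K(c)]); s=d.copy()
    for _ in range(20): s=d/(1+c['k1']*(s@s))
    R=np.array(c['R']);o=-R.T@np.array(c['t']);w=R.T@np.array([*s,1]);return o+w*(z-o[2])/w[2]
E
python3 - <<'E'
from h import *
s=r.get_state();print(s)
for n in('scene','top','wrist'):
    save(n,n+'0.png'); c=r.calibration(n)
    print(n,c)
    if n=='wrist':continue
    for t in('can_1','cap_1','board','drawer_front','glue_bottle','sanding_block','f_clamp'):
        for d in r.search_frame(t,n): 
            X=world(c,d['centre']); print(t,round(d['conf'],2),X.round(3),proj(c,X).round())
E
```

```text
pics
{'clock': 0.0, 'joints': array([ 1.10251325,  0.61588721, -0.01260558,  1.42485859,  0.00809142,
        1.10338993, -0.04040909]), 'joint_velocities': array([ 0.00089355,  0.0003314 ,  0.00118696,  0.0010569 , -0.00082994,
       -0.00061853,  0.0007534 ]), 'joint_torque': array([-9.93981521e-04, -4.58942664e+01,  2.09143977e-01, -1.65744281e+01,
       -6.08898327e-02,  2.05359631e-02,  2.58033997e-04]), 'position': array([ 0.27760241, -0.58693078,  0.23451527]), 'tcp_rot': array([-1.21249028e-03,  9.75696875e-01,  2.19121096e-01, -2.89333100e-04]), 'ft_force': array([-0.28819185, -0.11150444, -0.28274395]), 'ft_torque': array([ 0.01897867,  0.03334169, -0.02384891]), 'finger_gap': 0.09335901880169292}
scene {'vfov': 51.07877009944044, 'cx': 273.9552052246491, 'cy': 210.24138668330932, 'k1': -0.11040976995582256, 'R': array([[-0.02615679,  0.99954055, -0.01531353],
       [ 0.83600342,  0.01347298, -0.5485588 ],
       [-0.54810045, -0.0271507 , -0.83597173]]), 't': array([-0.0998148 , -0.42583546,  1.40631468])}
can_1 0.88 [0.62  0.321 0.075] [363. 235.]
can_1 0.77 [0.514 0.0
[... 998 characters left out ...]
1 0.57 [0.596 0.323 0.153] [185. 196.]
board 0.61 [ 0.567 -0.163  0.015] [381. 213.]
drawer_front 0.95 [ 0.572 -0.278  0.043] [429. 211.]
drawer_front 0.38 [0.365 0.201 0.037] [240. 290.]
glue_bottle 0.75 [0.55  0.436 0.116] [141. 216.]
sanding_block 0.75 [0.364 0.202 0.039] [239. 291.]
sanding_block 0.56 [0.588 0.305 0.08 ] [198. 202.]
f_clamp 0.55 [0.763 0.157 0.017] [259. 138.]
wrist {'vfov': 66.97778394547626, 'cx': 275.3252149631753, 'cy': 210.4599074965747, 'k1': -0.029941232222525805, 'R': array([[ 0.42721933, -0.90414751, -0.00096384],
       [-0.86442209, -0.40876069,  0.2927271 ],
       [-0.26506246, -0.12422551, -0.95619554]]), 't': array([-0.65080766, -0.03501732,  0.39227758])}
```

View pics/scene0.png

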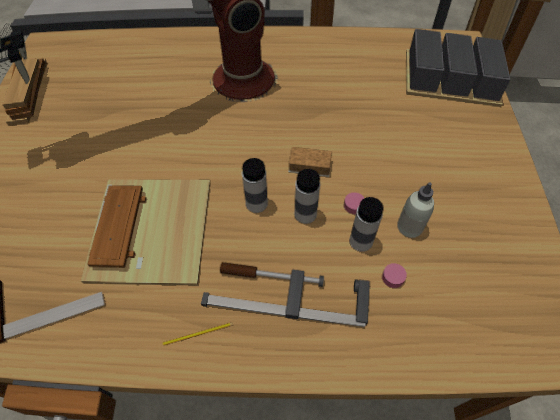

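View pics/top0.png

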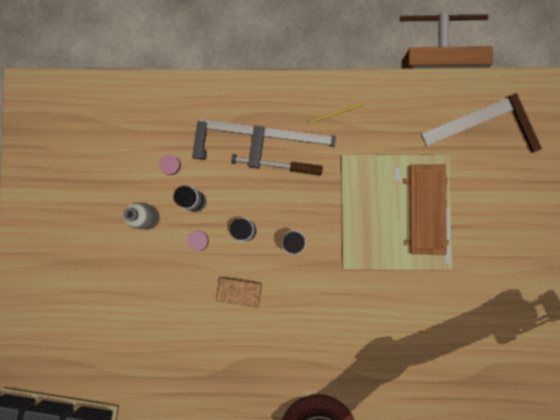

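Run:
```python
from h import *
im=cv2.imread('pics/top0.png'); im2=cv2.imread('pics/scene0.png')
a=cv2.resize(im[130:290,120:460],None,fx=2.3,fy=2.3,interpolation=cv2.INTER_CUBIC)
cv2.imwrite('pics/topc.png',a)
b=cv2.resize(im2[140:300,80:440],None,fx=2.2,fy=2.2,interpolation=cv2.INTER_CUBIC)
cv2.imwrite('pics/scenec.png',b)
from scipy.optimize import minimize
# cap top fit: dark mask vs model silhouette of cap top disc
for n,I in(('top',im),('scene',im2)):
    c=r.calibration(n); g=I.max(2)
    for nm,x0 in(('A',(.489,.065)),('B',(.523,.19)),('C',(.598,.325))):
        th=np.linspace(0,2*np.pi,48)
        u,v=proj(c,[*x0,.142]).astype(int)
        w=24; m=(g[v-w:v+w,u-w:u+w]<45).astype(np.uint8)
        nl,lab,st,cen=cv2.connectedComponentsWithStats(m)
        k=1+np.argmax(st[1:,4]); cy=lab==k
        vv,uu=np.nonzero(cy)
        def cost(p):
            pts=[]
            for z in(.130,.154):
                pts+= [proj(c,[p[0]+.0265*np.cos(t),p[1]+.0265*np.sin(t),z]) for t in th]
            h=cv2.convexHull(np.array(pts,np.float32))
            mk=np.zeros((48*4,48*4),np.uint8)
            q=((h.reshape(-1,2)-[u-w,v-w]+.5)*4*16).astype(np.int32)
            cv2.fillPoly(mk,[q],255,shift=4)
            mk=cv2.resize(mk,(48,48),interpolation=cv2.INTER_AREA)/255.
            return np.abs(mk-cy).sum()
        s=minimize(cost,x0,method='Nelder-Mead',options=dict(initial_simplex=[[x0[0],x0[1]],[x0[0]+.01,x0[1]],[x0[0],x0[1]+.01]]))
        print(n,nm,s.x.round(4),round(s.fun,1),cy.sum())
c=r.calibration('top')
for p in((343,155),(341,268),(451,269),(449,154),(397,173)): print(p,ray(c,*p,.012).round(3))
for p in((413,165),(411,252),(446,254),(444,166)): print('drawer',p,ray(c,*p,.043).round(3))
c=r.calibration('scene')
for p in((109,179),(211,179),(207,283),(85,281),(139,262)): print('s',p,ray(c,*p,.012).round(3))
c=r.calibration('wrist');print(-c['R'].T@c['t'])
```

```text
top A [0.4896 0.0671] 157.4 252
top B [0.5218 0.1902] 111.6 307
top C [0.598  0.3249] 116.0 326
scene A [0.4865 0.0666] 60.9 413
scene B [0.5173 0.1919] 47.0 450
scene C [0.5944 0.3265] 61.9 485
(343, 155) [ 0.719 -0.065  0.012]
(341, 268) [ 0.423 -0.059  0.012]
(451, 269) [ 0.423 -0.341  0.012]
(449, 154) [ 0.722 -0.34   0.012]
(397, 173) [ 0.672 -0.205  0.012]
drawer (413, 165) [ 0.688 -0.239  0.043]
drawer (411, 252) [ 0.467 -0.233  0.043]
drawer (446, 254) [ 0.462 -0.32   0.043]
drawer (444, 166) [ 0.686 -0.317  0.043]
s (109, 179) [ 0.421 -0.337  0.012]
s (211, 179) [ 0.419 -0.057  0.012]
s (207, 283) [ 0.718 -0.035  0.012]
s (85, 281) [ 0.722 -0.326  0.012]
s (139, 262) [ 0.668 -0.205  0.012]
[ 0.35174592 -0.55400894  0.38471732]
```

View pics/topc.png

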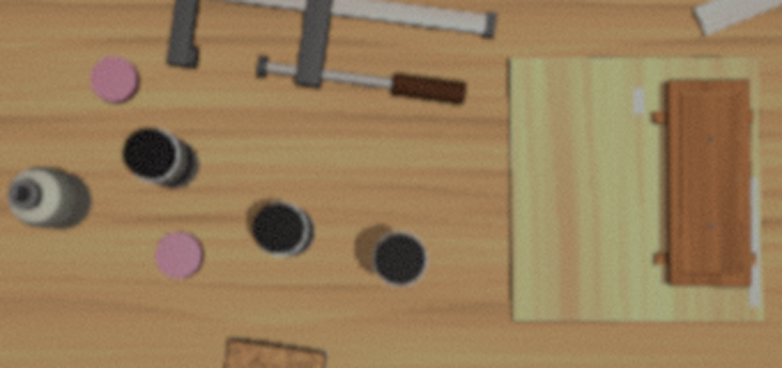

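View pics/scenec.png

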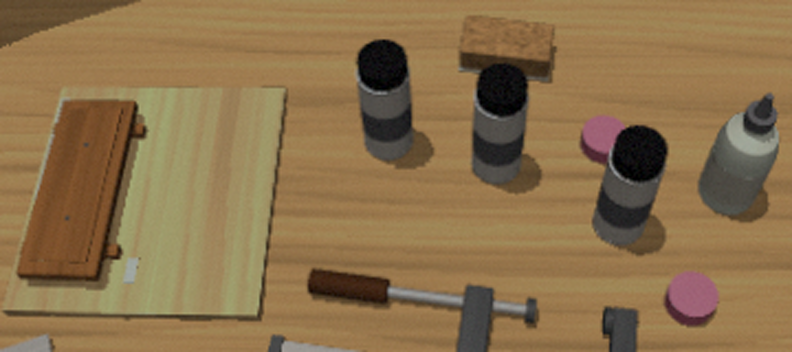

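Candidates by scene pixel: black caps on cans A (255,168), B (307,180) and C (369,208). The pink discs at (355,203) and (394,275) are look-alikes lying on the bench, so I leave them alone. I'll weigh A first.

Request:
{"method": "apply_moves", "body": {
  "targets": [
    [[0,0,0,0.0235,-0.025,0,0.093],[0,0,0,0.0235,-0.025,0,0.093],[0,0,0,0.0235,-0.025,0,0.093],[0,0,0,0.0235,-0.025,0,0.093],[0,0,0,0.0235,-0.025,0,0.093],[0,0,0,0.0235,-0.025,0,0.093],[0,0,0,0.0235,-0.025,0,0.093],[0,0,0,0.0235,-0.025,0,0.093],[0,0,0,0.0235,-0.025,0,0.093],[0,0,0,0.0235,-0.025,0,0.093]]
  ]
}}

```text
clock: 1.68
position: [0.3838, -0.2596, 0.236]
tcp_rot: [0.0, 0.976, 0.219, 0.0]
ft_force: [0.4, 0.3, 0.3]
finger_gap: 0.0926
```

Request:
{"method": "apply_moves", "body": {
  "targets": [
    [[0,0,0,0.0235,-0.025,0,0.093],[0,0,0,0.0235,-0.025,0,0.093],[0,0,0,0.0235,-0.025,0,0.093],[0,0,0,0.0235,-0.025,0,0.093],[0,0,0,0.0235,-0.025,0,0.093],[0,0,0,0.0235,-0.025,0,0.093],[0,0,0,0.0235,-0.025,0,0.093],[0,0,0,0.0235,-0.025,0,0.093],[0,0,0,0.0235,-0.025,0,0.093],[0,0,0,0.0,-0.0,0,0.093]]
  ]
}}

```text
clock: 2.52
position: [0.4803, 0.0414, 0.2362]
tcp_rot: [-0.002, 0.974, 0.225, 0.002]
ft_force: [0.2, -0.5, 0.3]
finger_gap: 0.093
```

```bash
cat >> h.py <<'E'
from scipy.spatial.transform import Rotation as Ro
def rot(s): q=s['tcp_rot']; return Ro.from_quat([q[1],q[2],q[3],q[0]]).as_matrix()
def go(X):
    s=r.get_state(); R=rot(s); d=R.T@(np.array(X)-s['position'])
    print('clock',round(s['clock'],2),'pos',s['position'].round(4),'xang',np.degrees(np.arctan2(R[1,0],R[0,0])).round(1),'tilt',R[2,2].round(4),'tool shift',d.round(4),'F',s['ft_force'].round(2),'gap',s['finger_gap'].round(4))
E
python3 - <<'E'
from h import *
go([.488,.067,.235]); save('wrist','w1.png'); c=r.calibration('wrist')
for d in r.search_frame('cap_1','wrist'):
    X=world(c,d['centre']); print(round(d['conf'],2),X.round(3),proj(c,X).round())
print(r.get_state()['joints'].round(2))
for p in((.488,.067),(.52,.191)): print(proj(c,[*p,.154]))
E
```

```text
Traceback (most recent call last):
  File "h.py", line 18, in go
    print('clock',round(s['clock'],2),'pos',s['position'].round(4),'xang',np.degrees(np.arctan2(R[1,0],R[0,0])).round(1),'tilt',R[2,2].round(4),'tool shift',d.round(4),'F',s['ft_force'].round(2),'gap',s['finger_gap'].round(4))
                                                                                                                                                                                                         ^^^^^^^^^^^^^^^^^^^^^
AttributeError: 'float' object has no attribute 'round'
```

```bash
sed -i "s/s\['finger_gap'\].round(4)/round(s['finger_gap'],4)/" h.py
python3 - <<'E'
from h import *
go([.488,.067,.235]); save('wrist','w1.png'); c=r.calibration('wrist')
for d in r.search_frame('cap_1','wrist'):
    X=world(c,d['centre']); print(round(d['conf'],2),X.round(3),proj(c,X).round())
print(r.get_state()['joints'].round(2))
for p in((.488,.067),(.52,.191)): print(proj(c,[*p,.154]))
E
```

```text
clock 2.52 pos [0.4803 0.0414 0.2362] xang 26.0 tilt -1.0 tool shift [ 0.0182 -0.0197  0.0014] F [ 0.22 -0.48  0.3 ] gap 0.093
0.97 [0.494 0.065 0.153] [249. 191.]
0.9 [0.496 0.309 0.026] [50. 64.]
0.71 [0.521 0.184 0.151] [110.  85.]
[ 0.01  0.36 -0.17  1.9   0.07  0.89 -1.32]
[243.65037124 197.39107198]
[98.36669545 80.84700852]
```

View pics/w1.png

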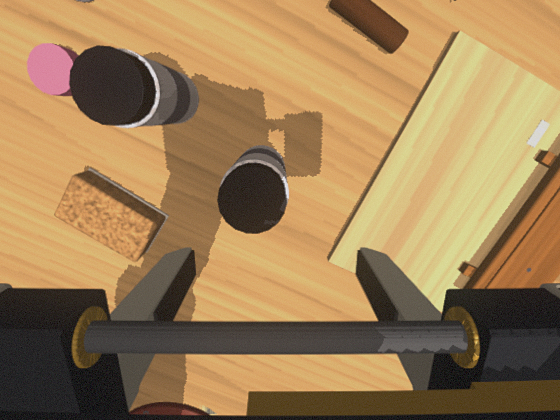

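Run:
```python
from h import *
c=r.calibration('wrist'); print(ray(c,253,198,.154),ray(c,112,86,.154)); go([.490,.064,.108])
```

```text
[0.49008493 0.05728586 0.154     ] [0.52082336 0.17773727 0.154     ]
clock 2.62 pos [0.4786 0.0343 0.2357] xang 25.5 tilt -1.0 tool shift [ 0.023  -0.0219  0.1277] F [-0.59 -0.22 -0.23] gap 0.0927
```

Run:
```python
from h import *
c=r.calibration('wrist'); im=save('wrist','w2.png')
g=im.max(2)
for p in((.489,.066),(.52,.190)):
    u,v=proj(c,[*p,.154]); print(u,v)
    m=(g<55).astype(np.uint8); m=cv2.morphologyEx(m,cv2.MORPH_OPEN,np.ones((5,5)))
    n,l,st,ce=cv2.connectedComponentsWithStats(m); k=l[int(v),int(u)]; print(st[k],ce[k])
    cc,_=cv2.findContours((l==k).astype(np.uint8),0,1); e=cv2.fitEllipse(max(cc,key=len)); print(e, ray(c,*e[0],.154))
go([.490,.064,.108])
```

```text
241.80913786431307 194.41623621186528
[ 210  157   65   64 2666] [238.85333833 185.97749437]
((239.0644989013672, 185.74046325683594), (48.27987289428711, 68.97936248779297), 49.19865417480469) [0.49420202 0.0705203  0.154     ]
94.71889378924843 79.19819844630672
[ 89  69  31  21 420] [104.57380952  78.53095238]
((104.37921142578125, 78.30813598632812), (20.189390182495117, 29.064624786376953), 104.48893737792969) [0.52336686 0.18405675 0.154     ]
clock 2.67 pos [0.4783 0.0325 0.2357] xang 25.3 tilt -1.0 tool shift [ 0.0241 -0.0235  0.1276] F [ 0.03 -0.16 -0.54] gap 0.0926
```

View pics/w2.png

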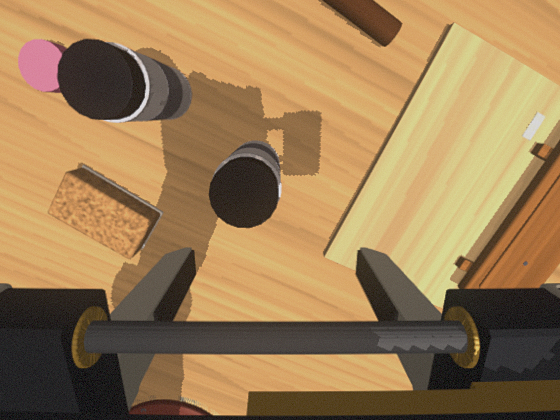

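Request:
{"method": "apply_moves", "body": {
  "targets": [
    [[0,0,0,0.0125,-0.012,0,0.093],[0,0,0,0.0122,-0.0122,0,0.093],[0,0,0,0,0,0.02,0.093],[0,0,0,0,0,0.025,0.093],[0,0,0,0,0,0.025,0.093],[0,0,0,0,0,0.025,0.093],[0,0,0,0,0,0.02,0.093],[0,0,0,0,0,0.0125,0.093],[0,0,0,0,0,0,0.093],[0,0,0,0,0,0,0.093]]
  ]
}}

```text
clock: 3.5
position: [0.4902, 0.0635, 0.108]
tcp_rot: [0.0, 0.976, 0.218, -0.001]
ft_force: [0.0, -0.7, 1.8]
finger_gap: 0.0929
```

Run:
```python
from h import *
im=save('wrist','w3.png');go([.490,.065,.108])
```

```text
clock 3.55 pos [0.4909 0.0639 0.1088] xang 25.2 tilt -1.0 tool shift [-0.0003 -0.0014  0.0008] F [ 0.95 -1.18 -0.09] gap 0.093
```

View pics/w3.png

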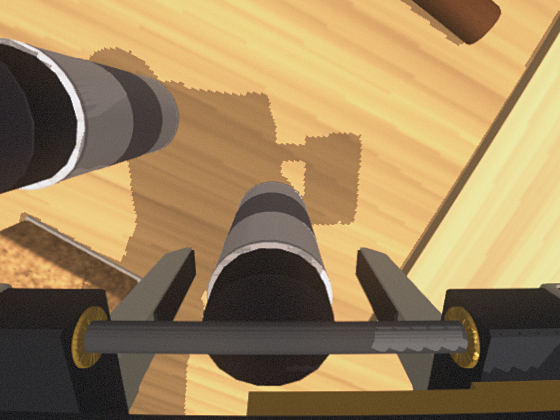

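Request:
{"method": "apply_moves", "body": {
  "targets": [
    [[0,0,0,0,-0.0033,0,0.093],[0,0,0,0,0,0,0.093],[0,0,0,0,0,0,0.075],[0,0,0,0,0,0,0.065],[0,0,0,0,0,0,0.06],[0,0,0,0,0,0,0.056],[0,0,0,0,0,0,0.05],[0,0,0,0,0,0,0.05],[0,0,0,0,0,0,0.05],[0,0,0,0,0,0,0.05]]
  ]
}}

```text
clock: 4.38
position: [0.4891, 0.068, 0.1082]
tcp_rot: [0.0, 0.976, 0.219, 0.0]
ft_force: [1.0, -0.7, 0.2]
finger_gap: 0.0569
```

Run:
```python
from h import *
im=save('wrist','w4.png');go([.490,.065,.108])
F=[]
for _ in range(4):
    r.get_image('wrist'); F.append(r.get_state()['ft_force'])
print(np.array(F).round(2), r.get_state()['joint_torque'].round(2))
```

```text
clock 4.43 pos [0.4891 0.068  0.1082] xang 25.3 tilt -1.0 tool shift [-0.0005  0.0031  0.0002] F [ 0.   -0.23 -0.09] gap 0.0564
[[ 0.4  -0.33 -0.76]
 [ 1.34 -0.61 -0.2 ]
 [ 0.38 -0.46 -0.02]
 [-1.01 -0.38 -0.76]] [-2.800e-01 -3.712e+01 -1.200e+00 -1.010e+01 -1.200e-01 -3.000e-02
  0.000e+00]
```

View pics/w4.png

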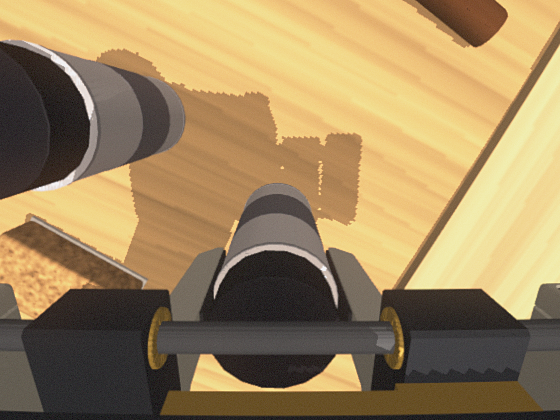

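Gripped at 57 mm and centred. Force noise is about 0.7 N, so I'll lift 30 mm and average the readings.

Request:
{"method": "apply_moves", "body": {
  "targets": [
    [[0,0,0,0,0,-0.003,0.05],[0,0,0,0,0,-0.008,0.05],[0,0,0,0,0,-0.01,0.05],[0,0,0,0,0,-0.006,0.05],[0,0,0,0,0,-0.003,0.05],[0,0,0,0,0,0,0.05],[0,0,0,0,0,0,0.05],[0,0,0,0,0,0,0.05]]
  ]
}}

```text
clock: 5.3
position: [0.4886, 0.0681, 0.1379]
tcp_rot: [-0.0, 0.976, 0.219, -0.0]
ft_force: [0.4, -0.5, -1.4]
finger_gap: 0.0567
```

```bash
cat >> h.py <<'E'
def feel(n=12):
    F=[]
    for _ in range(n):
        r.get_image('wrist'); F.append(r.get_state()['ft_force'])
    F=np.array(F); print('mean',F.mean(0).round(2),'sem',(F.std(0)/np.sqrt(n)).round(2))
E
python3 - <<'E'
from h import *
feel(); go([.49,.068,.108])
E
```

```text
mean [-0.05  0.02 -1.72] sem [0.12 0.1  0.14]
clock 5.9 pos [0.489  0.0682 0.1382] xang 25.3 tilt -1.0 tool shift [0.0008 0.0006 0.0302] F [-0.35 -0.08 -2.09] gap 0.0565
```

A weighs about 1.7 N, which means used up (a full can would be at least 3.0 N). Lower it back and release.

Request:
{"method": "apply_moves", "body": {
  "targets": [
    [[0,0,0,0,0,0.006,0.05],[0,0,0,0,0,0.008,0.05],[0,0,0,0,0,0.007,0.05],[0,0,0,0,0,0.005,0.05],[0,0,0,0,0,0.003,0.05],[0,0,0,0,0,0.0008,0.05],[0,0,0,0,0,0,0.05],[0,0,0,0,0,0,0.05]]
  ]
}}

```text
clock: 6.57
position: [0.4891, 0.0683, 0.1083]
tcp_rot: [-0.0, 0.976, 0.219, 0.0]
ft_force: [0.7, 0.3, -1.7]
finger_gap: 0.0564
```

Request:
{"method": "apply_moves", "body": {
  "targets": [
    [[0,0,0,0,0,0,0.06],[0,0,0,0,0,0,0.07],[0,0,0,0,0,0,0.08],[0,0,0,0,0,0,0.093],[0,0,0,0,0,0,0.093],[0,0,0,0,0,-0.015,0.093],[0,0,0,0,0,-0.025,0.093],[0,0,0,0,0,-0.03,0.093],[0,0,0,0,0,-0.03,0.093],[0,0,0,0,0,-0.02,0.093]]
  ]
}}

```text
clock: 7.4
position: [0.4899, 0.0684, 0.2311]
tcp_rot: [0.0, 0.976, 0.219, 0.002]
ft_force: [-0.3, 0.3, -0.3]
finger_gap: 0.0929
```

Run:
```python
from h import *
im=save('wrist','w5.png');go([.521,.190,.228])
```

```text
clock 7.45 pos [0.4919 0.0689 0.2342] xang 25.3 tilt -0.9999 tool shift [ 0.078  -0.0971  0.0068] F [ 1.29 -0.14  1.33] gap 0.0928
```

View pics/w5.png

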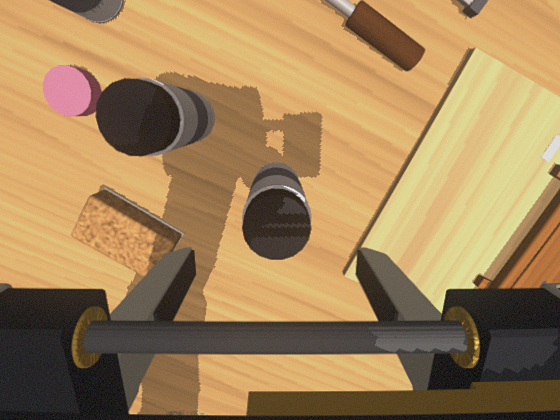

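Request:
{"method": "apply_moves", "body": {
  "targets": [
    [[0,0,0,0.0202,-0.0246,0,0.093],[0,0,0,0.0202,-0.0246,0,0.093],[0,0,0,0.0202,-0.0246,0,0.093],[0,0,0,0.0202,-0.0246,0,0.093],[0,0,0,0,0,0,0.093],[0,0,0,0,0,0,0.093],[0,0,0,0,0,0,0.093]]
  ]
}}

```text
clock: 8.03
position: [0.5197, 0.1906, 0.2279]
tcp_rot: [0.001, 0.976, 0.219, -0.001]
ft_force: [-0.4, -0.9, -0.5]
finger_gap: 0.0928
```

Run:
```python
from h import *
im=save('wrist','w6.png');go([.521,.190,.108])
```

```text
clock 8.08 pos [0.5198 0.1899 0.228 ] xang 25.2 tilt -1.0 tool shift [0.0013 0.0003 0.12  ] F [ 0.75 -0.19 -0.53] gap 0.0929
```

View pics/w6.png

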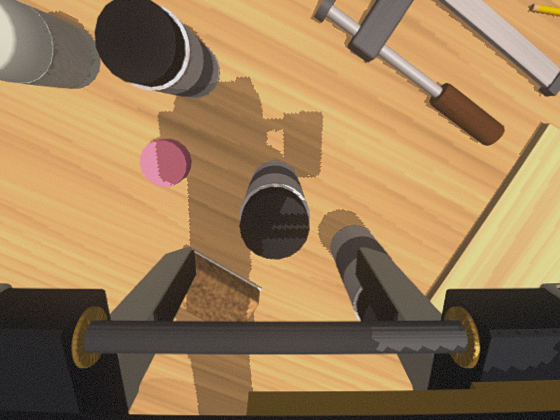

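Request:
{"method": "apply_moves", "body": {
  "targets": [
    [[0,0,0,0,0,0.02,0.093],[0,0,0,0,0,0.025,0.093],[0,0,0,0,0,0.025,0.093],[0,0,0,0,0,0.025,0.093],[0,0,0,0,0,0.015,0.093],[0,0,0,0,0,0.01,0.093],[0,0,0,0,0,0,0.093]]
  ]
}}

```text
clock: 8.67
position: [0.5188, 0.1895, 0.1065]
tcp_rot: [0.001, 0.976, 0.218, -0.002]
ft_force: [0.3, 0.5, -0.5]
finger_gap: 0.0929
```

Request:
{"method": "apply_moves", "body": {
  "targets": [
    [[0,0,0,0,0,0,0.075],[0,0,0,0,0,0,0.065],[0,0,0,0,0,0,0.06],[0,0,0,0,0,0,0.056],[0,0,0,0,0,0,0.05],[0,0,0,0,0,0,0.05],[0,0,0,0,0,0,0.05],[0,0,0,0,0,0,0.05]]
  ]
}}

```text
clock: 9.33
position: [0.5202, 0.1918, 0.1089]
tcp_rot: [-0.0, 0.976, 0.219, 0.0]
ft_force: [0.2, 0.2, 2.5]
finger_gap: 0.0564
```

Request:
{"method": "apply_moves", "body": {
  "targets": [
    [[0,0,0,0,0,-0.003,0.05],[0,0,0,0,0,-0.008,0.05],[0,0,0,0,0,-0.01,0.05],[0,0,0,0,0,-0.006,0.05],[0,0,0,0,0,-0.003,0.05],[0,0,0,0,0,0,0.05],[0,0,0,0,0,0,0.05],[0,0,0,0,0,0,0.05]]
  ]
}}

```text
clock: 10.0
position: [0.5197, 0.1915, 0.1382]
tcp_rot: [0.0, 0.976, 0.219, -0.0]
ft_force: [-1.2, -0.7, -2.9]
finger_gap: 0.0564
```

Run:
```python
from h import *
feel(); go([.52,.1915,.108])
```

```text
mean [-0.08  0.1  -2.96] sem [0.18 0.14 0.09]
clock 10.6 pos [0.52   0.1917 0.1384] xang 25.3 tilt -1.0 tool shift [-0.0001  0.0002  0.0304] F [ 0.61  0.64 -2.5 ] gap 0.0567
```

B weighs about 3.0 N, so B is the full can. Carry it over the board at foot height ≈ 0.19.

Request:
{"method": "apply_moves", "body": {
  "targets": [
    [[0,0,0,0,0,-0.01,0.05],[0,0,0,0,0,-0.02,0.05],[0,0,0,0,0,-0.025,0.05],[0,0,0,0,0,-0.025,0.05],[0,0,0,0,0,-0.025,0.05],[0,0,0,0,0,-0.025,0.05],[0,0,0,0,0,-0.02,0.05],[0,0,0,0,0,-0.01,0.05],[0,0,0,0,0,0,0.05]]
  ]
}}

```text
clock: 11.35
position: [0.5211, 0.1923, 0.3015]
tcp_rot: [-0.001, 0.976, 0.219, 0.003]
ft_force: [0.8, -1.2, -3.4]
finger_gap: 0.0562
```

Request:
{"method": "apply_moves", "body": {
  "targets": [
    [[0,0,0,-0.008,0.0141,0,0.05],[0,0,0,-0.0155,0.0282,0,0.05],[0,0,0,-0.0155,0.0282,0,0.05],[0,0,0,-0.0155,0.0282,0,0.05],[0,0,0,-0.0155,0.0282,0,0.05],[0,0,0,-0.0155,0.0282,0,0.05],[0,0,0,-0.0155,0.0282,0,0.05],[0,0,0,-0.0155,0.0282,0,0.05],[0,0,0,-0.0155,0.0282,0,0.05],[0,0,0,-0.0155,0.0282,0,0.05]]
  ]
}}

```text
clock: 12.18
position: [0.4998, -0.1149, 0.2969]
tcp_rot: [-0.001, 0.976, 0.219, -0.002]
ft_force: [-0.0, 1.5, -3.0]
finger_gap: 0.0568
```

Request:
{"method": "apply_moves", "body": {
  "targets": [
    [[0,0,0,-0.0075,0.0141,0,0.05],[0,0,3,0,0,0,0.05],[0,0,5,0,0,0,0.05],[0,0,5,0,0,0,0.05],[0,0,5,0,0,0,0.05],[0,0,4.3,0,0,0,0.05],[0,0,3,0,0,0,0.05],[0,0,0,0,0,0,0.05],[0,0,0,0,0,0,0.05]]
  ]
}}

```text
clock: 12.93
position: [0.4997, -0.1293, 0.2972]
tcp_rot: [-0.0, 1.0, 0.001, -0.001]
ft_force: [-0.6, -0.4, -4.0]
finger_gap: 0.0566
```

Run:
```python
from h import *
feel(6); go([.50,-.13,.120]); save('scene','s7.png'); save('wrist','w7.png')
```

```text
mean [ 0.08 -0.17 -3.06] sem [0.16 0.21 0.25]
clock 13.23 pos [ 0.5004 -0.1296  0.2983] xang 0.0 tilt -1.0 tool shift [-0.0003  0.0005  0.1783] F [ 0.09  0.25 -3.93] gap 0.0563
```

View pics/s7.png

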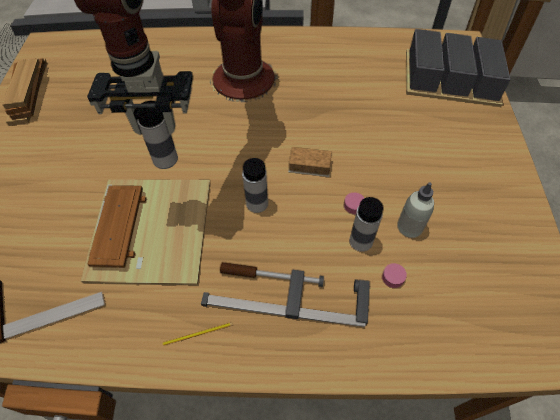

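View pics/w7.png

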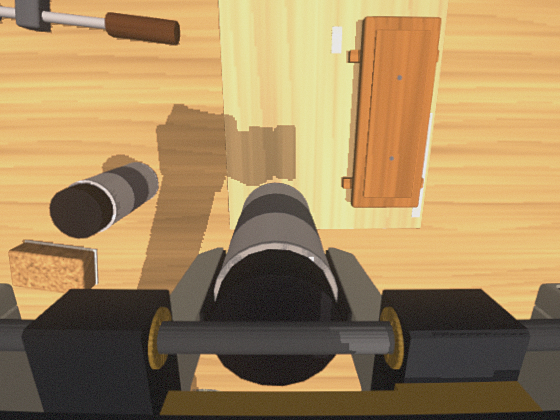

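Request:
{"method": "apply_moves", "body": {
  "targets": [
    [[0,0,0,0,0,0.015,0.05],[0,0,0,0,0,0.03,0.05],[0,0,0,0,0,0.03,0.05],[0,0,0,0,0,0.03,0.05],[0,0,0,0,0,0.03,0.05],[0,0,0,0,0,0.015,0.05],[0,0,0,0,0,0.01,0.05],[0,0,0,0,0,0.006,0.05],[0,0,0,0,0,0.005,0.05],[0,0,0,0,0,0.003,0.05]]
  ]
}}

```text
clock: 14.17
position: [0.5012, -0.1297, 0.1247]
tcp_rot: [0.0, 1.0, 0.0, 0.001]
ft_force: [0.2, 0.6, -3.0]
finger_gap: 0.057
```

Request:
{"method": "apply_moves", "body": {
  "targets": [
    [[0,0,0,0,0,0.001,0.05],[0,0,0,0,0,0.001,0.05],[0,0,0,0,0,0.001,0.05],[0,0,0,0,0,0.0007,0.05],[0,0,0,0,0,0,0.05],[0,0,0,0,0,0,0.05],[0,0,0,0,0,0,0.05]]
  ]
}}

```text
clock: 14.75
position: [0.5006, -0.1295, 0.1209]
tcp_rot: [0.0, 1.0, 0.0, 0.0]
ft_force: [0.2, -0.2, -3.0]
finger_gap: 0.0567
```

Run:
```python
from h import *
feel(8); go([.50,-.13,.120]); save('scene','s8.png')
```

```text
mean [-0.   -0.23 -1.28] sem [0.22 0.16 0.19]
clock 15.15 pos [ 0.5005 -0.1295  0.1209] xang 0.0 tilt -1.0 tool shift [-0.0005  0.0005  0.0009] F [-0.78  0.24 -0.72] gap 0.0565
```

View pics/s8.png

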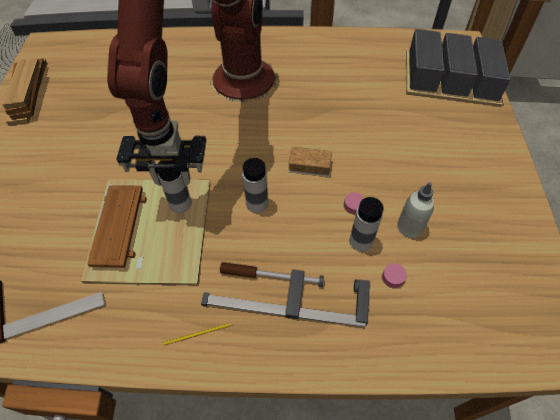

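Request:
{"method": "apply_moves", "body": {
  "targets": [
    [[0,0,0,0,0,0.0004,0.05],[0,0,0,0,0,0.0003,0.05],[0,0,0,0,0,0,0.05]]
  ]
}}

```text
clock: 15.45
position: [0.5006, -0.1296, 0.1208]
tcp_rot: [0.0, 1.0, 0.0, 0.0]
ft_force: [-1.7, 0.3, 5.6]
finger_gap: 0.0565
```

Run:
```python
from h import *
feel(8); go([.50,-.13,.120])
```

```text
mean [-1.7   0.49  5.41] sem [0.22 0.14 0.12]
clock 15.85 pos [ 0.5006 -0.1295  0.1209] xang 0.0 tilt -1.0 tool shift [-0.0006  0.0005  0.0009] F [-1.69  0.65  4.75] gap 0.0566
```

Request:
{"method": "apply_moves", "body": {
  "targets": [
    [[0,0,0,0,0,-0.0005,0.057],[0,0,0,0,0,0,0.062],[0,0,0,0,0,0,0.07],[0,0,0,0,0,0,0.075],[0,0,0,0,0,0,0.075],[0,0,0,0,0,-0.01,0.075],[0,0,0,0,0,-0.02,0.075],[0,0,0,0,0,-0.012,0.075],[0,0,0,0,0,0,0.075],[0,0,0,0,0,0,0.075]]
  ]
}}

```text
clock: 16.68
position: [0.5009, -0.1296, 0.1633]
tcp_rot: [0.0, 1.0, 0.0, 0.001]
ft_force: [0.1, -0.1, 0.2]
finger_gap: 0.0749
```

Run:
```python
from h import *
im=save('wrist','w9.png');go([.50,-.13,.162])
```

```text
clock 16.73 pos [ 0.5002 -0.1295  0.1625] xang 0.0 tilt -1.0 tool shift [-0.0002  0.0005  0.0005] F [-0.74  0.4   0.24] gap 0.0751
```

View pics/w9.png

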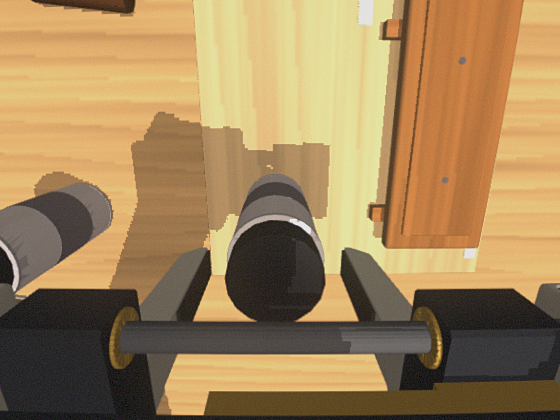

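Request:
{"method": "apply_moves", "body": {
  "targets": [
    [[0,0,0,0,0,0,0.065],[0,0,0,0,0,0,0.058],[0,0,0,0,0,0,0.054],[0,0,0,0,0,0,0.05],[0,0,0,0,0,0,0.046],[0,0,0,0,0,0,0.046],[0,0,0,0,0,0,0.046],[0,0,0,0,0,0,0.046]]
  ]
}}

```text
clock: 17.4
position: [0.5004, -0.1295, 0.1625]
tcp_rot: [-0.0, 1.0, 0.0, -0.0]
ft_force: [0.2, 0.3, -0.3]
finger_gap: 0.0523
```

Request:
{"method": "apply_moves", "body": {
  "targets": [
    [[0,0,0,0,0,-0.003,0.046],[0,0,0,0,0,-0.006,0.046],[0,0,0,0,0,-0.01,0.046],[0,0,0,0,0,-0.015,0.046],[0,0,0,0,0,-0.015,0.046],[0,0,0,0,0,-0.008,0.046],[0,0,0,0,0,0,0.046]]
  ]
}}

```text
clock: 17.98
position: [0.5019, -0.1299, 0.2221]
tcp_rot: [0.001, 1.0, 0.0, 0.003]
ft_force: [0.7, -0.2, 0.1]
finger_gap: 0.0522
```

Run:
```python
from h import *
im=save('wrist','w10.png');go([.615,-.13,.22]);feel(6)
```

```text
clock 18.03 pos [ 0.5011 -0.1297  0.2207] xang 0.0 tilt -1.0 tool shift [0.1139 0.0003 0.001 ] F [ 0.13 -1.14 -0.6 ] gap 0.0526
mean [-0.06  0.2   0.06] sem [0.26 0.2  0.09]
```

View pics/w10.png

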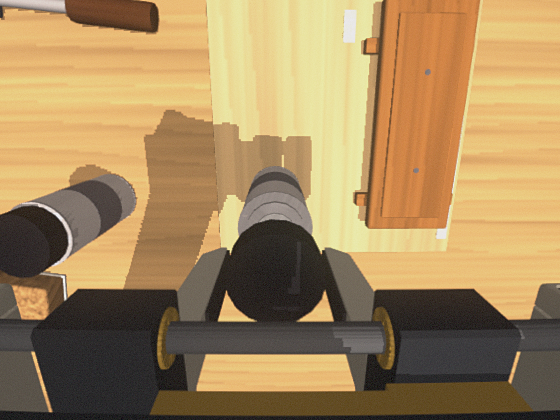

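Request:
{"method": "apply_moves", "body": {
  "targets": [
    [[0,0,0,0.01,0,0,0.046],[0,0,0,0.025,0,0,0.046],[0,0,0,0.03,0,0,0.046],[0,0,0,0.025,0,0,0.046],[0,0,0,0.015,0,0,0.046],[0,0,0,0.005,0,0,0.046],[0,0,0,0,0,0,0.046],[0,0,0,0,0,0.02,0.046],[0,0,0,0,0,0.03,0.046],[0,0,0,0,0,0.03,0.046]]
  ]
}}

```text
clock: 19.17
position: [0.6097, -0.13, 0.1397]
tcp_rot: [0.0, 1.0, -0.0, 0.001]
ft_force: [-0.1, -0.3, -0.5]
finger_gap: 0.0524
```

Request:
{"method": "apply_moves", "body": {
  "targets": [
    [[0,0,0,0,0,0.03,0.046],[0,0,0,0,0,0.03,0.046],[0,0,0,0,0,0.02,0.046],[0,0,0,0,0,0.01,0.046],[0,0,0,0,0,0.007,0.046],[0,0,0,0,0,0.005,0.046],[0,0,0,0,0,0.002,0.046],[0,0,0,0,0,0.001,0.046],[0,0,0,0,0,0.001,0.046],[0,0,0,0,0,0,0.046]]
  ]
}}

```text
clock: 20.0
position: [0.611, -0.1296, 0.0343]
tcp_rot: [0.0, 1.0, 0.0, 0.001]
ft_force: [0.9, 0.5, -0.7]
finger_gap: 0.0521
```

Run:
```python
from h import *
im=save('wrist','w11.png');feel(6);go([.61,-.13,.0325]);save('scene','s11.png')
```

```text
mean [-0.11 -0.13  0.  ] sem [0.26 0.1  0.21]
clock 20.35 pos [ 0.6105 -0.1295  0.0336] xang 0.0 tilt -1.0 tool shift [-0.0005  0.0005  0.0011] F [-0.74 -0.23 -0.15] gap 0.0519
```

View pics/w11.png

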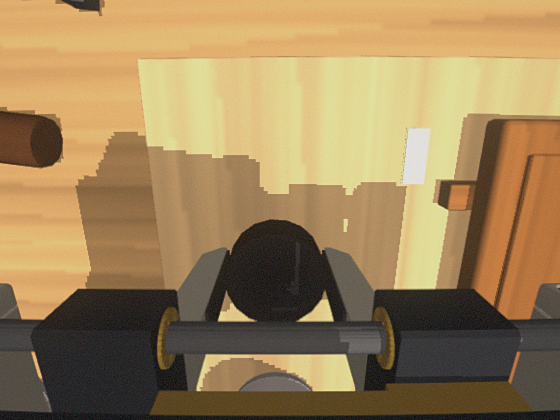

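View pics/s11.png

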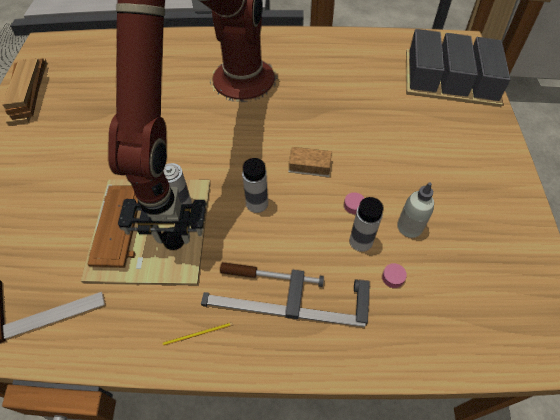

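Can still standing. Ease down the last millimetre and feel for contact.

Request:
{"method": "apply_moves", "body": {
  "targets": [
    [[0,0,0,0,0,0.0006,0.046],[0,0,0,0,0,0.0004,0.046],[0,0,0,0,0,0,0.046]]
  ]
}}

```text
clock: 20.65
position: [0.6103, -0.1295, 0.0323]
tcp_rot: [-0.0, 1.0, 0.0, -0.0]
ft_force: [-1.0, -0.3, 1.1]
finger_gap: 0.0522
```

Run:
```python
from h import *
feel(6);go([.61,-.13,.0325])
```

```text
mean [-0.15 -0.05  0.13] sem [0.24 0.22 0.14]
clock 20.95 pos [ 0.6105 -0.1295  0.0325] xang 0.0 tilt -1.0 tool shift [-0.0005  0.0005 -0.    ] F [-0.34 -0.58  0.3 ] gap 0.0524
```

Request:
{"method": "apply_moves", "body": {
  "targets": [
    [[0,0,0,0,0,0.0004,0.046],[0,0,0,0,0,0.0003,0.046],[0,0,0,0,0,0,0.046]]
  ]
}}

```text
clock: 21.2
position: [0.6105, -0.1295, 0.032]
tcp_rot: [-0.0, 1.0, 0.0, 0.0]
ft_force: [0.1, 0.5, 1.6]
finger_gap: 0.0526
```

Run:
```python
from h import *
feel(6);go([.61,-.13,.0325])
```

```text
mean [-0.23 -0.13  1.68] sem [0.24 0.21 0.2 ]
clock 21.5 pos [ 0.6105 -0.1295  0.032 ] xang 0.0 tilt -1.0 tool shift [-0.0005  0.0005 -0.0005] F [ 0.09 -0.17  1.53] gap 0.0522
```

Contact felt (1.7 N). Release and retreat straight up, then away.

Request:
{"method": "apply_moves", "body": {
  "targets": [
    [[0,0,0,0,0,0,0.056],[0,0,0,0,0,0,0.062],[0,0,0,0,0,0,0.07],[0,0,0,0,0,0,0.075],[0,0,0,0,0,-0.01,0.075],[0,0,0,0,0,-0.025,0.075],[0,0,0,0,0,-0.035,0.075],[0,0,0,0,0,-0.04,0.075],[0,0,0,0,0,-0.04,0.075],[0,0,0,0,0,-0.04,0.075]]
  ]
}}

```text
clock: 22.33
position: [0.61, -0.1295, 0.2244]
tcp_rot: [0.0, 1.0, 0.0, 0.0]
ft_force: [1.4, -0.4, 0.1]
finger_gap: 0.0751
```

Request:
{"method": "apply_moves", "body": {
  "targets": [
    [[0,0,0,0,0,-0.03,0.075],[0,0,0,0,0,-0.02,0.075],[0,0,0,0,0.03,0,0.075],[0,0,0,0,0.04,0,0.075],[0,0,0,0,0.04,0,0.075],[0,0,0,0,0.04,0,0.075],[0,0,0,0,0.04,0,0.075],[0,0,0,0,0.03,0,0.075],[0,0,0,0,0,0,0.075],[0,0,0,0,0,0,0.075]]
  ]
}}

```text
clock: 23.17
position: [0.609, -0.3524, 0.2716]
tcp_rot: [0.0, 1.0, -0.002, -0.0]
ft_force: [0.7, 0.9, 0.3]
finger_gap: 0.0751
```

Run:
```python
from h import *
a=save('scene','s12.png');b=save('top','t12.png');go([.6,-.3,.27]);feel(4)
for n in('scene','top'):
    c=r.calibration(n)
    for t in('can_1','cap_1'):
        for d in r.search_frame(t,n): 
            X=world(c,d['centre']); print(n,t,round(d['conf'],2),X.round(3),proj(c,X).round())
cv2.imwrite('pics/s12c.png',cv2.resize(a[140:300,70:450,::-1],None,fx=2.1,fy=2.1,interpolation=cv2.INTER_CUBIC))
```

```text
clock 23.27 pos [ 0.6109 -0.348   0.2721] xang 0.1 tilt -1.0 tool shift [-0.0108 -0.048   0.0021] F [0.08 0.95 0.3 ] gap 0.075
mean [ 0.02 -0.09  0.35] sem [0.22 0.11 0.14]
scene can_1 0.71 [0.619 0.318 0.076] [362. 234.]
scene can_1 0.58 [0.513 0.07  0.078] [256. 194.]
scene can_1 0.56 [ 0.52  -0.118  0.117] [175. 186.]
scene cap_1 0.84 [ 0.617 -0.128  0.037] [172. 239.]
scene cap_1 0.76 [0.496 0.066 0.155] [252. 168.]
scene cap_1 0.71 [0.695 0.396 0.023] [395. 275.]
scene cap_1 0.65 [0.496 0.308 0.023] [351. 203.]
scene cap_1 0.56 [0.6   0.328 0.155] [371. 208.]
scene cap_1 0.21 [ 0.616 -0.169  0.013] [157. 243.]
top can_1 0.61 [0.591 0.308 0.082] [197. 201.]
top can_1 0.56 [ 0.498 -0.119  0.147] [373. 239.]
top cap_1 0.92 [0.692 0.39  0.022] [170. 164.]
top cap_1 0.85 [ 0.608 -0.126  0.039] [368. 196.]
top cap_1 0.66 [0.491 0.315 0.025] [197. 241.]
top cap_1 0.62 [0.594 0.324 0.154] [184. 197.]
top cap_1 0.62 [0.588 0.304 0.081] [198. 202.]
```

View pics/s12c.png

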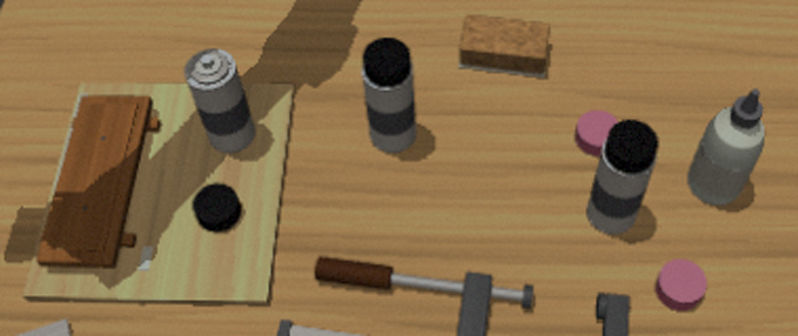

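View pics/t12.png

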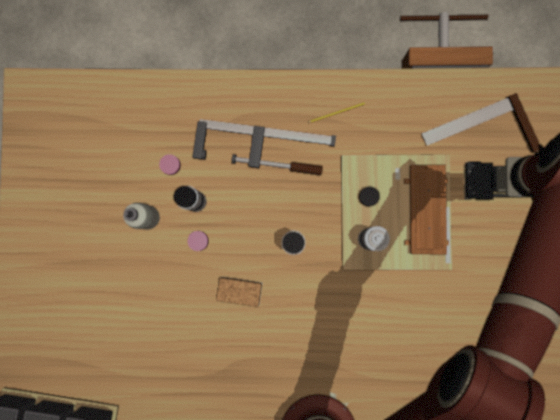

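The can stands uncapped on the bare half with its cap beside it (scene pixel 172,239). Cans A and C still have their caps on, and everything else is in place.

```bash
python3 -c "
from cell import r
print(r.hand_in())"
```

```text
the job is handed in; nothing more can be done
None
```

The full can is standing uncapped on the bare half of the spraying board with its cap next to it. I handed the job in at about 23.5 s.

- **Finding the full can:** I lifted two of the three. The one nearest the board read about 1.7 N, so it is used up, and I set it back in its place. The middle one read about 3.0 N, so it is the full one. Both readings sit about 0.1 N or less outside the stated weight ranges, within sensor noise. I did not lift the third can; it follows as used up because only one is full.
- **Placing it:** I lowered the full can onto the board at about (0.50, -0.13) until I felt contact. It pressed with about 5 N before I let go. I then lifted the cap straight off and stood it at about (0.61, -0.13), also until I felt contact, at about 1.7 N.
- **Last checks:** The final scene and top pictures show the full can upright without its cap and the cap standing mouth down beside it. The other two cans are upright with their caps on. The drawer front, glue bottle, sanding block, clamp and pink look-alikes look unmoved, and the robot was clear of everything.
- **Detection misses:** In the last top picture the network did not report the can nearest the board. It also gave an extra cap hit on the third can's body and a weak one on bare board. The pictures themselves were clear on all three.

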